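# Set the hold-down screw to running clearance and lock it

### The arm

A 7-joint arm with a two-finger parallel gripper is mounted at the origin on the work surface. World frame = base frame: x ahead of the robot, y to its left, z up, the work surface at z = 0. Lengths are in m, angles in rad, forces in N, time in s.
With the tool pointing down it reaches from about 0.4 to 0.875 m from the base axis. Payload 4.4 kg.
Tool frame: the origin (TCP) lies midway between the tips of the shut fingers; the grasp point (between the pads) lies 19 mm behind it; z points along the fingers, y is the line along which they close (so a half turn about z gives the same grasp; the last joint's range is limited). The gripper opens to 85 mm and grips with 20 to 120 N. Pads are 22 mm wide; open, the fingers measure 114 mm over their backs; the gripper's body (76 mm by 85 mm) begins 54 mm behind the grasp point. The pads swing forward as they close: fully open they stand 13 mm farther back than shut.
Start: joints at [-1.339, 0.628, 0.038, 1.517, -0.027, 0.996, -0.02], TCP at [0.191, 0.621, 0.231] pointing down, gripper open.
Joint ranges: [-3.06, 3.06], [-0.37, 2.12], [-1.25, 1.32], [0.18, 2.47], [-1.1, 4.24], [0.23, 1.98], [-2.94, 2.94]. Speed limits (rad/s): [2.57, 2.57, 3.14, 3.14, 3.14, 3.14, 3.14].

### API

Orientations are given as a unit quaternion [x, y, z, w].
In Python, from rig import status, vision, job gives the robot as it stands.
- The arm moves only by the shell command python3 -m inch 'ROWS' [OPENING]. ROWS is a JSON list of rows, 1 to 20 of them, each of 4 numbers: dx, dy, dz in m, then a turn about the tool's z in rad; each row shifts and turns the commanded pose from where the row before left it, along the tool's axes as they then stand; what a row does not reach is not made up. A row lasts 1/10 s, in which the tool goes at most 0.05 m and 0.15 rad, less where a joint would pass 70% of its speed; a pose out of reach is approached as far as the arm can. OPENING is the opening from 0.0 (shut) to 1.0 (fully open), set as the command begins (- or left out keeps the last). The fingers move at their own pace and stop on an object; the grip force is fixed at half the most. Time passes only in rows, so rows that do not move let the fingers close. It prints the time, the measured TCP pose, the force, the opening and the grip force at its end.
- status.observe(): the state, without advancing time (a new reading comes with each control period).
- vision.get_image(name): name is "side" or "top"; returns a dict with "img" (400x640x3 uint8, blue, green, red), "fx", "fy", "cx", "cy" (pixels), "k1" (the pictures are not rectified: a ray, as slopes to the right and down, at radius r is drawn at 1 + k1 r^2 times it, then the intrinsics apply), "R" (3x3) and "t" (3): a world point X has camera coordinates R X + t. Camera axes: x right, y down, z forward; pixel columns grow to the right and rows downward; lengths in m; the calibration is good to about 2 mm. A picture is of the moment at which its call begins. There is no depth.
- job.close_job(): hands the job in; it is judged then, once.
The state is a dict: "time": time; "joint_positions": joint angles; "joint_vel": joint speeds; "tau": joint torques, N m; "tool_pos": TCP position; "ee_rot": TCP orientation; "ft_force": force on the tool from outside, world axes, zero at the start; "wrist_torque": the same for the moment, N m; "finger_gap": opening from 0.0 (shut) to 1.0 (fully open); "grasp_force": force on a finger pad.
Only numpy, scipy, OpenCV 4.12 (cv2) and the standard library are available. Lean on these libraries where they do the work, as an engineer would, in place of code of your own. Each camera call takes 0.05 s, during which the arm holds its last target. There are 200 camera calls.

### The job

Crank the hold-down screw clockwise until its brass foot gently but firmly bottoms on the gauge block, without forcing it, then back it off a quarter of a turn. Then push the lock lever fully over to its other stop and let go, leaving the other things on the table where they are.

Things in the scene. Friction and masses are not known exactly. Their poses are not given: they have to be found in the camera images.
- fixture: green hold-down fixture, fixed. Origin: underside of its base plate, on the screw's axis. Plate 150 (x) x 300 (y, -105 to +195) x 14 mm; a bridge 50 x 136 mm, top 90 mm up, stands over the origin. x points to its far side, away from the robot at yaw 0; y runs along the bridge towards the lock lever, whose pivot is at x 0, y +155 mm.
- screw_axis (a point): point on the vertical screw axis, 134 mm above the work surface. It turns with the crank: its own -x axis points to the crank handle. Turning CLOCKWISE seen from above lowers the foot 12 mm per turn (3 mm per quarter); the crank itself does not sink. The thread drags by about 1 N at the handle and stays where left. It takes 50 to 200 degrees from the start to bottom.
- crank_grip (a point): middle of the red upright crank handle: a sleeve 16 mm in diameter, 48 mm tall, spinning freely on its pin 60 mm from the screw axis; its top is 155 mm up, the crank arm under it 106 mm up, this point 134 mm up. Grip it from above; as it spins, the gripper need not turn while leading it round the circle. Not readable while held.
- gauge: steel gauge block 70 x 50 mm, fixed on the bed under the screw. Origin under its centre; its top face is about 30 to 33 mm above that, different each time, 1.7 to 6.5 mm below the foot at the start. A brass pin 8 mm across stands out of the top by up to 5 mm and follows the foot on a light spring (5 to 10 N, not felt at the crank).
- foot_stem (a point): point on the screw axis at the underside of the bridge, 70 mm up. Below it hangs the brass foot, a 40 mm disc, moved up and down by the screw. When the foot bottoms, the crank goes solid: each mm of further handle travel adds about 3 N. 3 to 8 N more than the running drag, at the handle, is a snug bottoming; over 12 N is forcing it.
- lever_knob (a point): centre of the yellow ball, 22 mm in diameter, of the lock lever: a 12 mm bar on a pivot 36 mm up, ball centre 66 mm from the pivot. It starts leaning to the fixture's -x, ball 98 mm up and 23 mm before the pivot (unlocked); pushed to +x it swings over by 40 degrees to a stop, ball 23 mm past the pivot (locked). About 1 N at the ball; stays where left.
- plumb_bob: cast brass plumb bob standing on its cap, point up, 38 mm across, 88 mm tall; origin under its centre. Bystander.
- bit_case: closed green plastic bit case, 160 x 90 x 34 mm; origin under its centre. Bystander.
- countersink: steel countersink standing head down on the fixture's base plate at its right front (negative x, negative y), 26 mm across, 45 mm tall. Bystander.
- spare_knob: small dark steel knurled knob standing on the fixture's base plate between bridge and lock lever, towards the far edge, 26 mm across, 30 mm tall. Bystander.
- reamer_tray: tin tray of reamers, 200 x 110 x 25 mm; origin under its centre. Bystander.
- oil_bottle: yellow oil bottle with a red cap, 54 mm across, 130 mm tall. Bystander.
- chuck_key: steel T-shaped drill chuck key lying flat, 110 x 90 mm, 18 mm high. Bystander.

How it is judged:
On the way, in this order (a step that is already met when the one before it is completed fails the run):
1. the foot is bottomed on the gauge block: it presses on it with over 60 N (about 2 N of push at the crank handle beyond the thread's drag), lever still unlocked (contact force between fixture and gauge above 60 N and x of lever_knob in the frame of fixture below -0.012 m), for 0.1 s.
2. the screw is backed off a quarter turn, 63 to 111 degrees: the gap under the foot is 2.1 to 3.7 mm, told by the spring pin's push on the foot, lever still unlocked (contact force between fixture and gauge between 6 and 7.6 N and x of lever_knob in the frame of fixture below -0.012 m), for 0.2 s.
At the end, for the whole second after the job is handed in: the foot stands a quarter turn off the gauge block (63 to 111 degrees, a gap of 2.1 to 3.7 mm, told by the spring pin pushing on the foot with 6.0 to 7.6 N) and the lock lever leans over to its far stop (ball at least 18 mm past the pivot in the fixture's x) (contact force between fixture and gauge between 6 and 7.6 N and x of lever_knob in the frame of fixture above 0.018 m); the robot touches nothing.
It fails at once if the screw is forced: the foot presses on the gauge block with over 400 N (about 13 N at the crank handle) (contact force between fixture and gauge above 400 N).
It fails at once if one of the bystanders is pushed more than 30 mm from its place (distance of any of plumb_bob, bit_case, countersink, spare_knob, reamer_tray, oil_bottle, chuck_key from where it was at the start of the episode above 0.03 m).
It also fails if it takes over 72 s, if anything falls off the work surface, if the arm or the gripper's body presses on something with over 40 N, if the wrist force passes 120 N, or if a joint passes its speed limit or range.

## Working session

There is one attempt and no reset: what is moved stays moved. The work goes in short steps, Python scripts to look and compute and a shell command to move; the robot and the scene stay as the last step left them, time stands still between calls to the robot, and variables do not carry over. Pictures are saved under pics/ and viewed, at most 10 in all, crops included, and the job is handed in when it is done.

```bash
mkdir -p pics; ls
python3 - <<'E'
from rig import status, vision
import cv2
for n in ("side","top"):
    d=vision.get_image(n); cv2.imwrite(f"pics/{n}0.png",d["img"]); print(n,{k:v for k,v in d.items() if k!="img"})
print(status.observe())
E
```

```text
pics
side {'fx': 498.81231520858654, 'fy': 498.81231520858654, 'cx': 310.2374013238784, 'cy': 195.86034601012764, 'k1': -0.14253516910415132, 'R': array([[ 0.91704236, -0.39849296, -0.01538432],
       [-0.2881051 , -0.63534926, -0.71646826],
       [ 0.27573314,  0.66146405, -0.69745004]]), 't': array([-0.48619965,  0.20374568,  1.38531689])}
top {'fx': 444.3683285168724, 'fy': 444.3683285168724, 'cx': 314.78568647977903, 'cy': 198.75871102593732, 'k1': 0.011048043460873881, 'R': array([[ 1.13376051e-04, -9.99910774e-01,  1.33577889e-02],
       [-9.95997277e-01, -1.30687827e-03, -8.93740302e-02],
       [ 8.93835127e-02, -1.32941884e-02, -9.95908556e-01]]), 't': array([-0.02273904,  0.52771114,  1.41600047])}
{'time': 0.1, 'joint_positions': array([-1.33878862,  0.6292508 ,  0.03842492,  1.51824931, -0.02698902,
        0.99629536, -0.02002552]), 'joint_vel': array([ 0.00051931, -0.00038635,  0.00102536, -0.00189567,  0.00125162,
       -0.00139359,  0.00050635]), 'tau': array([ 3.29494251e-03, -5.64524996e+01,  1.23055983e+00, -1.93971795e+01,
        1.11921667e-02,  5.37095722e-03,  1.87512222e-05]), 'tool_pos': array([0.19052767, 0.6208758 , 0.23048849]), 'ee_rot': array([ 1.48355670e-01,  9.88933711e-01, -8.34427381e-04, -1.18124333e-04]), 'ft_force': array([-0.09845944,  0.27535921, -0.19586798]), 'wrist_torque': array([-0.03401087, -0.02580389,  0.00605162]), 'grasp_force': 0.0, 'finger_gap': 0.9966229526222155}
```

View pics/side0.png

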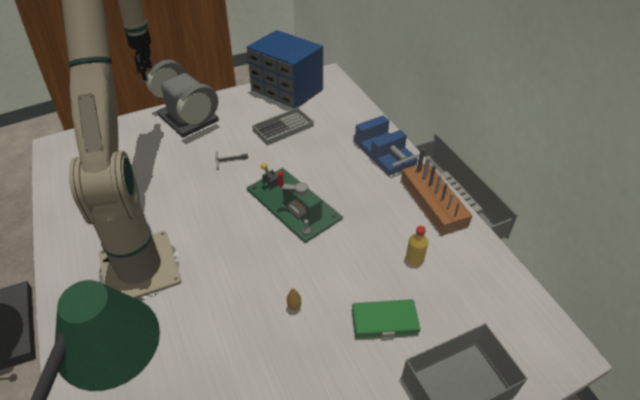

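View pics/top0.png

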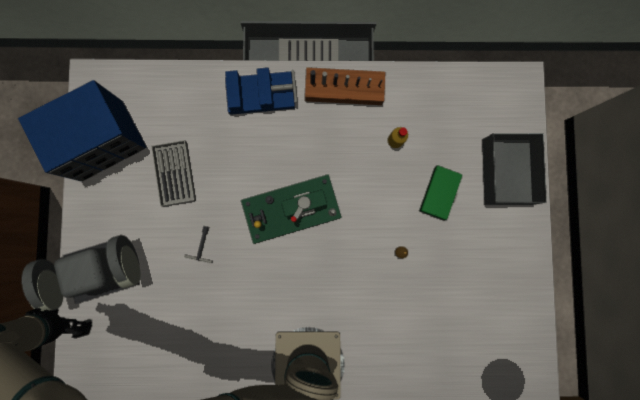

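The fixture is at about (290,208) in the top view and (295,203) in the side view. The red handle is at about (294,218) top, and the yellow ball at about (257,224) top and (264,166) side. I'll enlarge both.

```bash
cat > h.py <<'E'
import numpy as np, cv2
from rig import vision
def cam(n):
    d=vision.get_image(n); d["K"]=np.array([[d["fx"],0,d["cx"]],[0,d["fy"],d["cy"]],[0,0,1.]]); d["D"]=np.array([d["k1"],0,0,0,0.]); return d
def ray(d,uv):
    p=cv2.undistortPoints(np.array([[uv]],float),d["K"],d["D"])[0,0]
    return -d["R"].T@d["t"], d["R"].T@np.array([p[0],p[1],1])
def onz(d,uv,z):
    c,r=ray(d,uv); return c+r*(z-c[2])/r[2]
def tri(ds,uvs):
    A=0;b=0
    for d,uv in zip(ds,uvs):
        c,r=ray(d,uv); r=r/np.linalg.norm(r); P=np.eye(3)-np.outer(r,r); A=A+P; b=b+P@c
    return np.linalg.solve(A,b)
def px(d,X): return cv2.projectPoints(np.array([X],float),cv2.Rodrigues(d["R"])[0],d["t"],d["K"],d["D"])[0][0,0]
def crop(d,u,v,w,h,s,f): cv2.imwrite(f,cv2.resize(d["img"][v:v+h,u:u+w],None,fx=s,fy=s,interpolation=cv2.INTER_CUBIC))
E
python3 - <<'E'
from h import *
a=cam("top");b=cam("side")
crop(a,235,170,112,80,7,"pics/t1.png"); crop(b,240,155,110,85,7,"pics/s1.png")
E
```

```text
(no output)
```

View pics/t1.png

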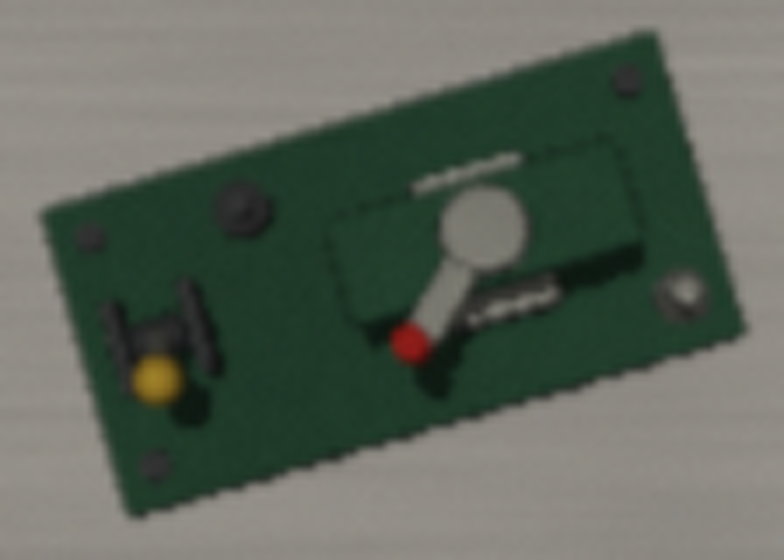

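View pics/s1.png

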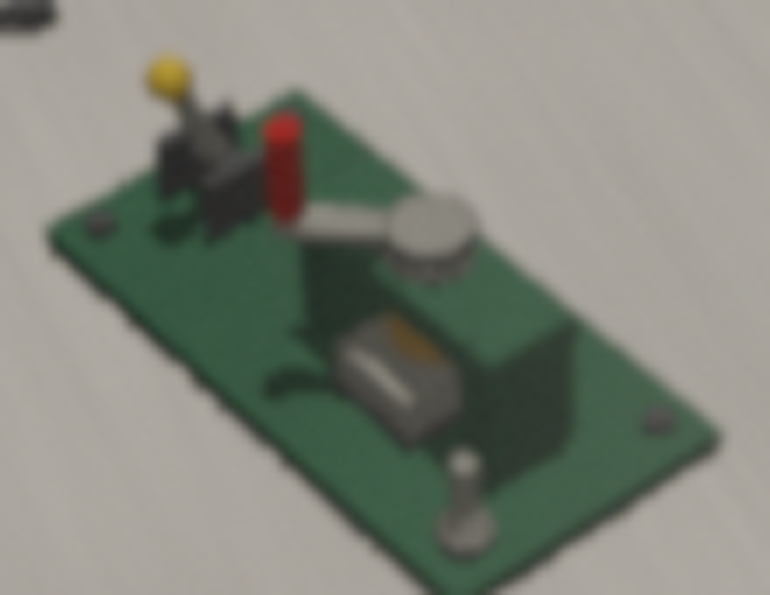

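The top crop shows the plate corners at (42,212), (655,32), (745,333) and (132,517), the red cap at (411,343), the hub at (484,228) and the ball at (157,379). In the side crop the cap is at (283,128), the ball at (169,77) and the hub at (432,226).

Run:
```python
from h import *
a=cam("top");b=cam("side")
T=lambda x,y:((x+.5)/7-.5+235,(y+.5)/7-.5+170)
S=lambda x,y:((x+.5)/7-.5+240,(y+.5)/7-.5+155)
C=np.array([onz(a,T(*p),.014) for p in [(42,212),(655,32),(745,333),(132,517)]])
print(C, [np.linalg.norm(C[i]-C[i-1]) for i in range(4)])
# TL=(+75,+195) TR=(+75,-105) BR=(-75,-105) BL=(-75,195)
L=np.array([(75,195),(75,-105),(-75,-105),(-75,195)])/1e3
M=C[:,:2].mean(0);m=L.mean(0)
z=((C[:,0]-M[0])+1j*(C[:,1]-M[1]));l=(L-m)@[1,1j]
yaw=np.angle((z*l.conj()).sum());R=np.array([[np.cos(yaw),-np.sin(yaw)],[np.sin(yaw),np.cos(yaw)]])
o=M-R@m;print("origin",o,"yaw",yaw)
for n,t,s,zz in [("cap",(411,343),(283,128),.155),("hub",(484,228),(432,226),.12),("ball",(157,379),(169,77),.098)]:
    X=tri([a,b],[T(*t),S(*s)]); Z=onz(a,T(*t),zz); print(n,X,"topz",Z,"side z",onz(b,S(*s),zz),"fix",R.T@(Z[:2]-o), R.T@(X[:2]-o))
from rig import status;from scipy.spatial.transform import Rotation as Q
q=status.observe();print(Q.from_quat(q["ee_rot"]).as_matrix())
```

```text
[[ 0.52470061  0.21895783  0.014     ]
 [ 0.60971854 -0.0662957   0.014     ]
 [ 0.46868265 -0.1077701   0.014     ]
 [ 0.3836589   0.17544851  0.014     ]] [np.float64(0.14760022360962566), np.float64(0.29765353738778894), np.float64(0.1470076478694139), np.float64(0.2957056258466387)]
origin [0.50960301 0.01197761] yaw 0.2910432934593267
cap [0.45710557 0.04251142 0.15514863] topz [0.45758711 0.04237767 0.155     ] side z [0.45667795 0.04279343 0.155     ] fix [-0.04110502  0.04404764] [-0.04152793  0.04431395]
hub [0.50947147 0.01268993 0.10516771] topz [0.50878804 0.01235338 0.12      ] side z [ 0.50319225 -0.00192928  0.12      ] fix [-0.00067287  0.00059382] [7.83932644e-05 7.20106428e-04]
ball [0.44335699 0.155031   0.09956456] topz [0.44438962 0.15493766 0.098     ] side z [0.44287415 0.15707386 0.098     ] fix [-0.0214482   0.15566097] [-0.02241061  0.1560467 ]
[[-9.55997077e-01  2.93376133e-01 -1.80052130e-04]
 [ 2.93376188e-01  9.55996893e-01 -5.94332862e-04]
 [-2.23379966e-06 -6.21003486e-04 -9.99999807e-01]]
```

Everything checks out: radius is 60 mm, the ball is 22 mm before its pivot, and the heights are right. The handle is at (0.457, 0.0425) and the axis at (0.509, 0.012). I'll align the tool with the world axes and move over the handle.

```bash
python3 -m inch '[[0,0,0,-0.149],[0,0,0,-0.149],[-0.019,-0.0413,0,0],[-0.019,-0.0413,0,0],[-0.019,-0.0413,0,0],[-0.019,-0.0413,0,0],[-0.019,-0.0413,0,0],[-0.019,-0.0413,0,0],[-0.019,-0.0413,0,0],[-0.019,-0.0413,0,0],[-0.019,-0.0413,0,0],[-0.019,-0.0413,0,0],[-0.019,-0.0413,0,0],[-0.019,-0.0413,0,0],[-0.019,-0.0413,0,0],[-0.019,-0.0413,0,0]]' 0.7; python3 -c "
from rig import status;from scipy.spatial.transform import Rotation as Q
q=status.observe();print(Q.from_quat(q['ee_rot']).as_matrix().round(4),q['ft_force'],q['joint_positions'].round(2))"
```

```text
time: 1.9
tool_pos: [0.4575, 0.0415, 0.2316]
ee_rot: [-0.0, 1.0, 0.0, 0.0]
ft_force: [1.1, 1.6, 0.5]
finger_gap: 0.696
grasp_force: 0.0
[[-1.e+00 -2.e-04  7.e-04]
 [-2.e-04  1.e+00  3.e-04]
 [-7.e-04  3.e-04 -1.e+00]] [1.07565945 1.62361912 0.50770222] [-0.18  0.36  0.03  2.03 -0.02  0.75  1.44]
```

```bash
python3 -m inch '[[0,0.001,0.029,0],[0,0,0.029,0],[0,0,0.029,0],[0,0,0.027,0],[0,0,0,0],[0,0,0,0],[0,0,0,0]]'; python3 -m inch '[[0,0,0,0],[0,0,0,0],[0,0,0,0],[0,0,0,0],[0,0,0,0],[0,0,0,0]]' 0.0
python3 - <<'E'
from h import *
d=cam("side"); crop(d,240,130,110,100,6,"pics/g.png")
E
```

```text
time: 2.6
tool_pos: [0.4578, 0.0444, 0.1185]
ee_rot: [-0.0, 1.0, 0.0, 0.001]
ft_force: [0.5, -0.4, 0.5]
finger_gap: 0.697
grasp_force: 0.0
time: 3.2
tool_pos: [0.4573, 0.0442, 0.118]
ee_rot: [-0.0, 1.0, 0.0, 0.001]
ft_force: [-0.7, 0.0, 5.6]
finger_gap: 0.172
grasp_force: 58.3
```

View pics/g.png

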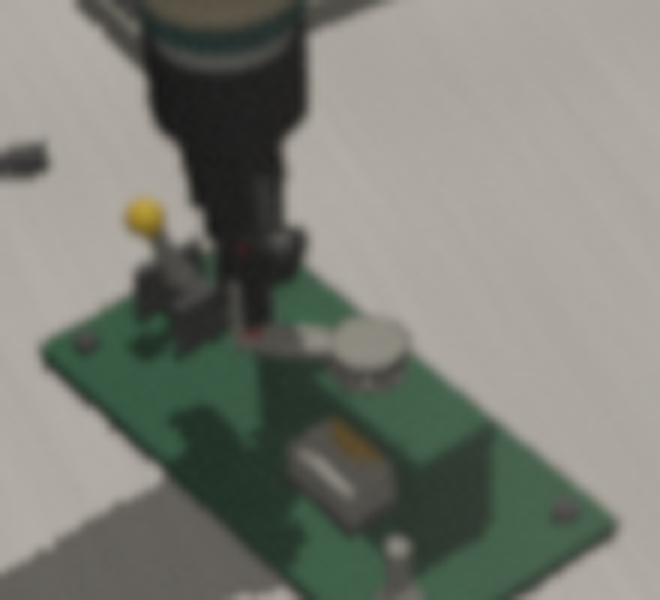

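Grip is good: opening 0.17 matches the 16 mm sleeve. Next I work out the arc, and add a guard that reads the tangential resistance.

```bash
cat > g.py <<'E'
# guard: prints state, exit 1 if resistance against clockwise motion > argv[1]
import sys, numpy as np
from rig import status
q=status.observe(); C=np.array([.5092,.0130]); p=q["tool_pos"][:2]-C; f=q["ft_force"]
th=np.arctan2(p[1],p[0]); t=np.array([np.sin(th),-np.cos(th)])
res=-f[:2]@t; print("t%.1f pos %s th%.1f r%.1f res%.1f rad%.1f fz%.1f"%(q["time"],(q["tool_pos"]*1e3).round(1),np.degrees(th),1e3*np.hypot(*p),res,f[:2]@p/np.hypot(*p),f[2]))
sys.exit(res>float(sys.argv[1]))
E
python3 g.py 9
python3 - <<'E'
import numpy as np
def rows(a,b,s):
    t=np.radians(np.arange(a,b-.01,-s)); d=np.diff(60*np.c_[np.cos(t),np.sin(t)],axis=0)
    print(s,[f"{-x/1e3:.4f},{y/1e3:.4f}" for x,y in d])
rows(149,109,5); rows(109,-55,4)
E
```

```text
t3.2 pos [457.3  44.2 118. ] th149.0 r60.6 res0.5 rad0.2 fz6.4
5 ['-0.0029,0.0044', '-0.0033,0.0041', '-0.0036,0.0038', '-0.0039,0.0035', '-0.0042,0.0031', '-0.0045,0.0027', '-0.0047,0.0023', '-0.0049,0.0019']
4 ['-0.0040,0.0012', '-0.0041,0.0009', '-0.0041,0.0007', '-0.0042,0.0004', '-0.0042,0.0001', '-0.0042,-0.0002', '-0.0042,-0.0005', '-0.0041,-0.0008', '-0.0040,-0.0011', '-0.0040,-0.0014', '-0.0039,-0.0016', '-0.0037,-0.0019', '-0.0036,-0.0022', '-0.0034,-0.0024', '-0.0033,-0.0026', '-0.0031,-0.0029', '-0.0029,-0.0031', '-0.0026,-0.0033', '-0.0024,-0.0034', '-0.0022,-0.0036', '-0.0019,-0.0037', '-0.0016,-0.0039', '-0.0014,-0.0040', '-0.0011,-0.0040', '-0.0008,-0.0041', '-0.0005,-0.0042', '-0.0002,-0.0042', '0.0001,-0.0042', '0.0004,-0.0042', '0.0007,-0.0041', '0.0009,-0.0041', '0.0012,-0.0040', '0.0015,-0.0039', '0.0018,-0.0038', '0.0020,-0.0037', '0.0023,-0.0035', '0.0025,-0.0033', '0.0027,-0.0032', '0.0030,-0.0030', '0.0032,-0.0027', '0.0033,-0.0025']False
```

```bash
python3 -m inch '[[-0.0029,0.0044,0,0],[-0.0033,0.0041,0,0],[-0.0036,0.0038,0,0],[-0.0039,0.0035,0,0]]'>/dev/null; python3 g.py 5 && python3 -m inch '[[-0.0042,0.0031,0,0],[-0.0045,0.0027,0,0],[-0.0047,0.0023,0,0],[-0.0049,0.0019,0,0]]'>/dev/null; python3 g.py 5; python3 -m inch '[[0,0,0,0]]' >/dev/null; python3 g.py 5
```

```text
t3.6 pos [471.1  59.7 118. ] th129.2 r60.2 res0.9 rad-1.0 fz5.1
t3.6 pos [471.1  59.7 118. ] th129.2 r60.2 res0.9 rad-1.0 fz5.1
t3.8 pos [472.   60.4 118. ] th128.1 r60.2 res-1.4 rad-1.1 fz5.0False
False
False
```

The guard needs an int exit code, so only the first 20° ran. Fixed; continuing to 109°.

```bash
sed -i 's/sys.exit(res>float(sys.argv\[1\]))/sys.exit(int(res>float(sys.argv[1])))/' g.py; python3 -m inch '[[-0.0042,0.0031,0,0],[-0.0045,0.0027,0,0],[-0.0047,0.0023,0,0],[-0.0049,0.0019,0,0]]'>/dev/null; python3 g.py 5; python3 -m inch '[[0,0,0,0]]' >/dev/null; python3 g.py 5; python3 -m inch '[[-0.002,0.0006,0,0],[0,0,0,0]]' >/dev/null; python3 g.py 5;python3 -m inch '[[-0.002,0.0006,0,0],[0,0,0,0]]' >/dev/null; python3 g.py 5
```

```text
t4.2 pos [489.1  69.4 118. ] th109.6 r59.8 res0.8 rad-2.5 fz7.4
t4.2 pos [490.2  69.7 118.1] th108.5 r59.8 res-0.3 rad-1.3 fz6.1
t4.5 pos [491.5  70.1 118. ] th107.2 r59.8 res0.2 rad-1.7 fz7.5
t4.7 pos [493.4  70.6 118. ] th105.4 r59.7 res0.5 rad-0.7 fz7.1
```

```bash
exec 2>&1; 
python3 -m inch '[[-0.002,0.0005,0,0],[0,0,0,0]]' >/dev/null; python3 g.py 3.5 &&
python3 -m inch '[[-0.0021,0.0004,0,0],[0,0,0,0]]' >/dev/null; python3 g.py 3.5 &&
python3 -m inch '[[-0.0021,0.0004,0,0],[0,0,0,0]]' >/dev/null && python3 g.py 3.5 &&
python3 -m inch '[[-0.0021,0.0003,0,0],[0,0,0,0]]' >/dev/null && python3 g.py 3.5 &&
python3 -m inch '[[-0.0021,0.0002,0,0],[0,0,0,0]]' >/dev/null && python3 g.py 3.5 &&
python3 -m inch '[[-0.0021,0.0002,0,0],[0,0,0,0]]' >/dev/null && python3 g.py 3.5 &&
python3 -m inch '[[-0.0021,0.0001,0,0],[0,0,0,0]]' >/dev/null && python3 g.py 3.5 &&
python3 -m inch '[[-0.0021,0,0,0],[0,0,0,0]]' >/dev/null && python3 g.py 3.5 &&
python3 -m inch '[[-0.0021,-0.0001,0,0],[0,0,0,0]]' >/dev/null && python3 g.py 3.5 &&
python3 -m inch '[[-0.0021,-0.0001,0,0],[0,0,0,0]]' >/dev/null && python3 g.py 3.5 &&
python3 -m inch '[[-0.0021,-0.0002,0,0],[0,0,0,0]]' >/dev/null && python3 g.py 3.5 &&
python3 -m inch '[[-0.0021,-0.0003,0,0],[0,0,0,0]]' >/dev/null && python3 g.py 3.5 &&
python3 -m inch '[[-0.0021,-0.0004,0,0],[0,0,0,0]]' >/dev/null && python3 g.py 3.5 &&
python3 -m inch '[[-0.0021,-0.0004,0,0],[0,0,0,0]]' >/dev/null && python3 g.py 3.5 &&
python3 -m inch '[[-0.002,-0.0005,0,0],[0,0,0,0]]' >/dev/null && python3 g.py 3.5 &&
python3 -m inch '[[-0.002,-0.0006,0,0],[0,0,0,0]]' >/dev/null && python3 g.py 3.5 && echo OK
```

```text
t4.8 pos [495.3  71.1 118. ] th103.4 r59.7 res1.5 rad-1.3 fz7.0
t5.0 pos [497.4  71.5 118. ] th101.4 r59.6 res0.4 rad-2.0 fz6.1
t5.2 pos [499.5  71.9 118. ] th99.4 r59.7 res0.6 rad-1.2 fz5.8
t5.5 pos [501.6  72.1 118. ] th97.4 r59.6 res-0.1 rad-1.6 fz7.1
t5.7 pos [503.6  72.3 118. ] th95.4 r59.5 res1.0 rad-1.6 fz7.0
t5.8 pos [505.7  72.4 118. ] th93.4 r59.5 res0.6 rad-1.7 fz7.1
t6.0 pos [507.7  72.4 118. ] th91.4 r59.4 res0.2 rad-2.5 fz7.7
t6.2 pos [509.8  72.5 118. ] th89.4 r59.5 res1.2 rad-2.2 fz7.3
t6.5 pos [511.9  72.4 118. ] th87.4 r59.4 res0.9 rad-2.2 fz6.2
t6.7 pos [513.9  72.2 118. ] th85.5 r59.4 res-0.2 rad-1.7 fz6.7
t6.8 pos [515.8  72.  118. ] th83.6 r59.4 res0.9 rad-2.2 fz7.6
t7.0 pos [517.   71.8 118. ] th82.4 r59.3 res3.0 rad-2.8 fz9.0
t7.2 pos [518.1  71.6 117.9] th81.3 r59.3 res4.7 rad-2.1 fz11.1
```

It bottomed near 82.5°. I'll add a touch more to make it snug, then hold.

```bash
python3 -m inch '[[-0.0008,-0.0002,0,0],[0,0,0,0]]' >/dev/null; python3 g.py 9;python3 -m inch '[[0,0,0,0],[0,0,0,0],[0,0,0,0]]' >/dev/null; python3 g.py 9
```

```text
t7.5 pos [518.3  71.6 117.9] th81.2 r59.3 res5.2 rad-0.9 fz11.6
t7.8 pos [518.3  71.6 117.9] th81.2 r59.3 res6.7 rad-1.5 fz12.1
```

Snug: about 5 N above the drag. Backing off to about 171°, 88° before contact.

```bash
python3 -m inch '[[0.0029,0.0005,0,0],[0.0052,0.0006,0,0],[0.0052,0.0001,0,0],[0.0052,-0.0003,0,0],[0.0052,-0.0008,0,0],[0.0051,-0.0012,0,0],[0.005,-0.0017,0,0],[0.0048,-0.0021,0,0],[0.0046,-0.0025,0,0],[0.0044,-0.0029,0,0]]' >/dev/null; python3 g.py 9;python3 -m inch '[[0.0041,-0.0033,0,0],[0.0038,-0.0036,0,0],[0.0035,-0.0039,0,0],[0.0031,-0.0042,0,0],[0.0027,-0.0045,0,0],[0.0023,-0.0047,0,0],[0.0019,-0.0049,0,0],[0.0015,-0.005,0,0],[0.001,-0.0051,0,0],[0,0,0,0],[0,0,0,0]]' >/dev/null; python3 g.py 9
```

```text
t8.8 pos [474.2  61.9 118. ] th125.5 r60.1 res-1.6 rad-1.2 fz5.2
t9.8 pos [448.9  22.2 118. ] th171.3 r61.0 res1.0 rad1.6 fz9.5
```

```bash
python3 -m inch '[[0,0,0,0],[0,0,0,0],[0,0,0,0],[0,0,0,0]]' 0.5; python3 -m inch '[[0,0,-0.02,0],[0,0,-0.04,0],[0,0,-0.05,0],[0,0,0,0],[0,0,0,0]]'
python3 - <<'E'
from h import *
d=cam("top"); crop(d,235,170,112,80,7,"pics/t2.png")
E
```

```text
time: 10.25
tool_pos: [0.4491, 0.0226, 0.1171]
ee_rot: [-0.0, 1.0, 0.0, -0.0]
ft_force: [0.4, -0.8, 0.1]
finger_gap: 0.5
grasp_force: 0.0
time: 10.75
tool_pos: [0.4498, 0.0227, 0.2282]
ee_rot: [-0.0, 1.0, 0.0, 0.001]
ft_force: [0.3, 1.1, -0.8]
finger_gap: 0.503
grasp_force: 0.0
```

View pics/t2.png

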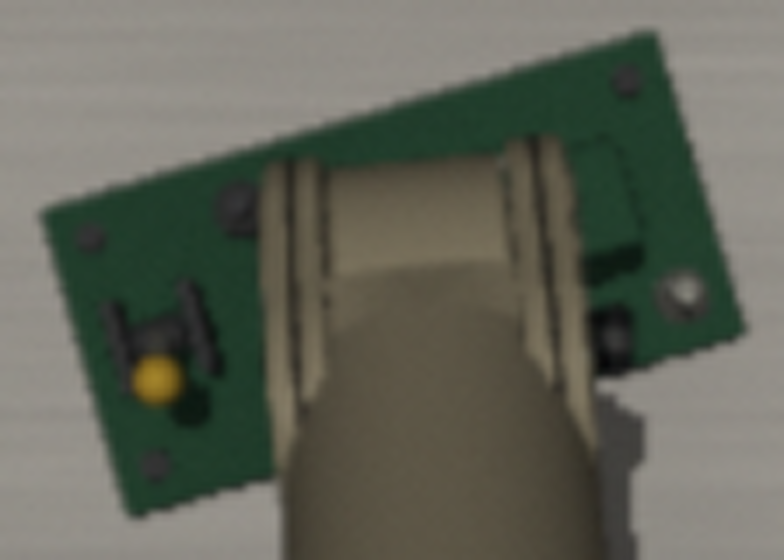

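The handle is hidden by the arm, but the release was clean (forces about 0) and the ball is still at its place. Next, the lever: shut the fingers, turn with the fixture, and go behind the ball.

```bash
python3 -m inch '[[0,0,0,-0.1455],[0,0,0,-0.1455],[0.006,0.043,0,0],[0.006,0.043,0,0],[0.006,0.0428,0,0],[0,0,0,0],[0,0,0,0]]' 0.0; python3 -m inch '[[0,0,0.045,0],[0,0,0.045,0],[0,0,0.045,0],[0,0,0.005,0],[0,0,0,0],[0,0,0,0]]'
python3 - <<'E'
from h import *
d=cam("side"); crop(d,225,110,110,100,6,"pics/l.png")
E
```

```text
time: 11.5
tool_pos: [0.3938, 0.1411, 0.226]
ee_rot: [-0.147, 0.989, -0.0, -0.002]
ft_force: [-0.1, -0.5, 0.5]
finger_gap: -0.004
grasp_force: 0.0
time: 12.1
tool_pos: [0.3962, 0.1405, 0.0886]
ee_rot: [-0.144, 0.99, 0.0, 0.001]
ft_force: [0.0, 0.8, 1.2]
finger_gap: -0.001
grasp_force: 0.0
```

View pics/l.png

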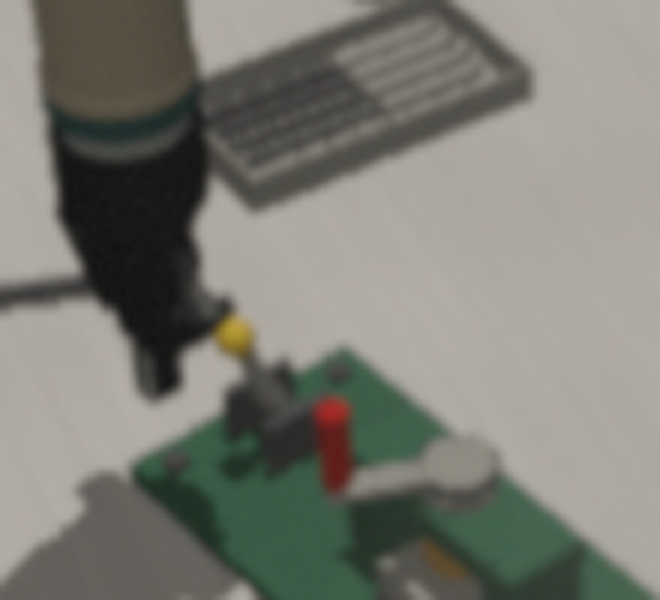

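The fingers stand behind the ball (ball at (235,335) in the crop), and the crank handle stands free with its cap at (332,412). Pushing now.

```bash
python3 - <<'E'
from h import *
d=cam("side"); uv=((332.5)/6-.5+225,(412.5)/6-.5+110); X=onz(d,uv,.155)
print(X, np.degrees(np.arctan2(X[1]-.0130,X[0]-.5092)))
E
python3 -m inch '[[-0.01,0,0,0],[-0.01,0,0,0],[-0.01,0,0,0],[-0.01,0,0,0],[-0.01,0,0,0],[-0.01,0,0,0],[0,0,0,0]]'; python3 -m inch '[[-0.004,0,0,0],[-0.003,0,0,0],[0,0,0,0]]'
```

```text
[0.44819902 0.02133082 0.155     ] 172.2233016781474
time: 12.9
tool_pos: [0.4547, 0.1587, 0.0873]
ee_rot: [-0.145, 0.989, 0.0, 0.001]
ft_force: [0.2, -0.1, -0.1]
finger_gap: 0.001
grasp_force: 0.0
time: 13.2
tool_pos: [0.4594, 0.16, 0.0872]
ee_rot: [-0.145, 0.989, 0.0, -0.0]
ft_force: [-0.2, -0.2, -0.7]
finger_gap: 0.003
grasp_force: 0.0
```

```bash
python3 -m inch '[[-0.003,0,0,0],[-0.002,0,0,0],[0,0,0,0]]'|grep -E "pos|ft_"; python3 -m inch '[[-0.002,0,0,0],[-0.001,0,0,0],[0,0,0,0]]'|grep -E "pos|ft_"
python3 - <<'E'
from h import *
d=cam("side"); crop(d,225,110,110,100,6,"pics/l2.png")
E
```

```text
tool_pos: [0.4643, 0.1615, 0.0873]
ft_force: [-0.1, -0.3, -0.8]
tool_pos: [0.465, 0.1617, 0.0871]
ft_force: [-4.9, -0.5, 3.4]
```

View pics/l2.png

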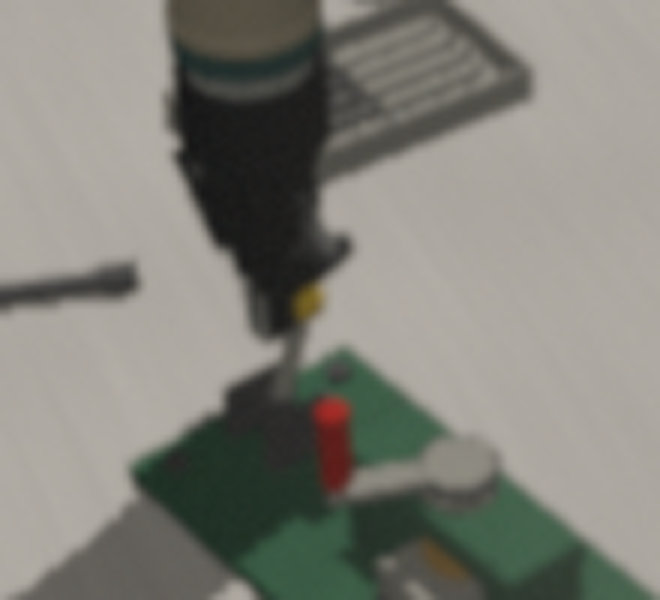

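The lever leans over to the far side (ball at (308,302)) and the 5 N resistance marks the stop. One small nudge, then retreat and measure the ball.

```bash
python3 -m inch '[[-0.0015,0,0,0],[0,0,0,0]]'|grep -E "pos|ft_"; python3 -m inch '[[0.01,0,0,0],[0.02,0,0,0],[0.02,0,0,0],[0,0,-0.04,0],[0,0,-0.05,0],[0,0.04,-0.01,0],[0,0.045,0,0],[0,0.045,0,0],[0,0.045,0,0],[0,0.045,0,0],[0,0,0,0],[0,0,0,0],[0,0,0,0]]'
python3 - <<'E'
from h import *
d=cam("top"); crop(d,235,170,112,80,7,"pics/t3.png")
E
```

```text
tool_pos: [0.4652, 0.1617, 0.087]
ft_force: [-7.3, -1.9, 4.4]
time: 15.35
tool_pos: [0.358, 0.3579, 0.1873]
ee_rot: [-0.144, 0.99, -0.0, 0.0]
ft_force: [-0.7, 0.5, -0.5]
finger_gap: 0.001
grasp_force: 0.0
```

View pics/t3.png

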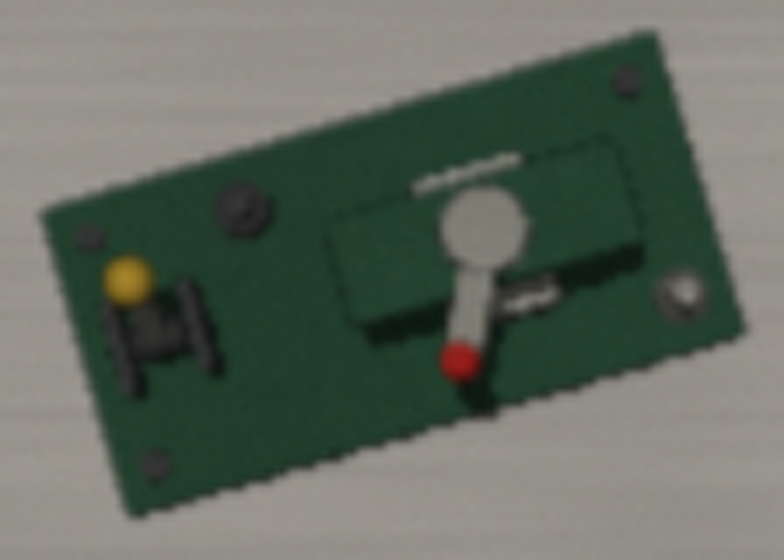

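The ball is now at (128,280), about 46 mm over, so the lever is at its far stop. The cap at (461,361) matches about 172°, and the small parts have not moved. Handing in.

```bash
python3 -c "
from rig import job; print(job.close_job())"
```

```text
the job is handed in; nothing more can be done
None
```

I bottomed the screw snugly on the gauge block (about 5 N above the drag), backed it off about 88°, pushed the lock lever to its far stop, and handed the job in at about 15.5 s of the 72 s; the hand-in returned no verdict.

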